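Close the screw tin in the drawer and take its outer cap in hand

ROBOT

A 6-joint arm with a two-finger parallel gripper is mounted at the origin on the work surface. World frame = base frame: x ahead of the robot, y to its left, z up, the work surface at z = 0. Lengths are in mm, angles in rad, forces in N, time in s.
With the tool pointing down it reaches from about 275 to 1000 mm from the base axis. Payload 8.4 kg.
Tool frame: the origin (TCP) lies on the centre line of the jaws, within the pads' length; the fingertips stand 11 mm ahead of it and the grasp point (between the pads) lies 8 mm behind it (manip.nose_length is the distance from the TCP to the fingertips, in mm); x points along the fingers, y is the direction in which the jaws open and shut, and the axes are right-handed (so a half turn about x gives the same grasp; the last joint's range is limited). The gripper opens to 85 mm and grips with 20 to 120 N. Pads are 22 mm wide; open, the fingers measure 114 mm over their backs; the gripper's body (76 mm by 85 mm) begins 54 mm behind the grasp point. The pads swing forward as they close: fully open they stand 13 mm farther back than shut.
Start: joints at [-1.266, 0.353, 1.633, -0, 1.155, -0.002], TCP at [188.755, -595.819, 242.281] pointing down, gripper open.
Joint ranges: [-2.63, 2.63], [-0.92, 2.1], [0.06, 2.66], [-1.3, 4.44], [0, 2.69], [-3.02, 3.02]. Speed limits (rad/s): [2.22, 2.22, 2.79, 3.14, 3.14, 3.14].

INTERFACE

Orientations are given as a unit quaternion [w, x, y, z].
In Python, from workcell import manip, eyes gives the robot as it stands.
- The arm moves only by the tool play_rows, never from a script. Its argument "moves" is a list of rows, each a list of 2 entries, a list of its own where there are three numbers: the shift along the tool's x, y, z in mm, then the turn, a rotation vector about the tool's x, y, z in degrees. In form: [[[x, y, z], [ax, ay, az]], ...]. A call has 1 to 10 rows; each row shifts and turns the commanded pose from where the row before left it, along the tool's axes as they then stand; what a row does not reach is not made up. A row lasts 1/10 s, in which the tool goes at most 50 mm and 8.59 degrees, less where a joint would pass 70% of its speed; a pose out of reach is approached as far as the arm can. A call is refused whole if a number of a shift passes 50 or a number of a turn 8.59, either way. A call with a gripper value outside its range is refused whole. "grip" is the opening, from 0 (shut) to 1 (fully open), set as the call begins (left out, the last holds). The fingers move at their own pace and stop on an object; "grip_force" is the grip in N (left out, the last holds). Time passes only in rows, so rows that do not move let the fingers close. It gives the time, the measured TCP pose, the force and the opening at its end, in the units of the state.
- manip.sense(): the state, without advancing time (a new reading comes with each control period).
- eyes.camera(name): name is "scene" or "top" or "wrist"; returns the picture (480x640x3 uint8, blue, green, red); there is no depth.
- eyes.camera_info(name): a dict with "camera_matrix" (3x3 intrinsics, pixels), "rvec" (rotation vector, rad) and "tvec" (3), from world to camera coordinates, as OpenCV has them. Camera axes: x right, y down, z forward; pixel columns grow to the right and rows downward; lengths in mm; the calibration is good to about 2 mm. A picture is of the moment at which its call begins: read the wrist's pose just before it. camera_info takes no time and is no camera call; for the wrist camera it gives the pose at the moment of the call.
- manip.finish_job(): hands the job in, once; it reports no verdict.
The state is a dict: "t": time; "joint_positions": joint angles; "qvel": joint speeds; "joint_efforts": joint torques, N m; "eef_pos": TCP position; "eef_rot": TCP orientation; "ft_force": force on the tool from outside, world axes, zero at the start; "wrist_torque": the same for the moment, N m; "finger_gap": finger opening in mm.
Only numpy, scipy, OpenCV 4.12 (cv2) and the standard library are available. Lean on these libraries where they do the work, as an engineer would, in place of code of your own. Each camera call takes 0.05 s, during which the arm holds its last target.

TASK

Pull the drawer out to its stop, then pick up the two nested lids together by the inner lid's dowel, lower them (no dropping) onto the open tin in the drawer until the inner lid is fully seated, and let go. Then lift the outer cap alone by its collar, straight up and clear of the dowel, leaving the inner lid seated. Finish while still holding the cap level and still above the tin, ready to serve as my sorting dish; leave the drawer open and the other things alone.

Things in the scene. Friction and masses are not known exactly. Their poses are not given: they have to be found in the camera images.
- cab_drawer0 (a joint): How far the cabinet's only drawer is out, in m: 0 is shut, 0.15 is its stop. It slides along -x of the handle point, with about 1 N of friction, and stays where it is left. At the start it is shut or up to 0.02 ajar. The fixed wooden cabinet is 240 mm wide, 124 mm tall; the drawer inside is 175 mm long, 198 mm wide, its walls 80 mm high above its floor.
- cab_drawer0_handle (a point): Centre of the drawer's steel bar handle: level round bar 11 mm thick, 120 mm long (along this point's y), its centre line 35 mm in front of the drawer's front (29 mm free gap), on two thin posts 51 mm either side of the centre. z is up; -x is the way the drawer is pulled. The cabinet's top is 38 mm above this point, the top edge of the drawer's front 26 mm above it.
- tin_mouth (a point): Centre of the mouth, at rim height, of the open round steel tin that stands loose in the drawer; z up its axis. 78 mm outside, 72 mm inside, 66 mm tall, 0.6 kg, some screws at its bottom (leaving over 30 mm free depth). Its rim is 2 mm above the handle's centre and 14 mm below the drawer walls' top. Hidden under the cabinet's top while the drawer is shut; rides along with the drawer.
- inner: Inner lid: aluminium flange disc 82 mm wide, 4 mm thick; below it a tapered plug 12 mm deep, 66 mm wide at the flange, 54 mm at the foot; a wooden dowel upright in its centre. About 0.15 kg. Origin: centre of the plug's foot, z up. At the start it stands on the bench on its plug, the outer cap nested over it. Seated, the plug is in the tin and the flange lies on the rim.
- dowel (a point): On the inner lid: middle of the part of its dowel (16 mm thick, round) that stands free above the outer cap's collar when nested: 15 mm free above and 15 mm below this point. z up along the dowel. 59 mm above the lid's lowest face. The place to grip to carry both lids: the cap rests on the inner lid's flange and comes along.
- inner_flange (a point): On the inner lid: centre of the underside of its flange, 47 mm straight below dowel. When the lid is seated this point coincides with tin_mouth.
- outer: Outer cap: plain steel disc 96 mm wide, 4 mm thick, an 8 mm deep skirt hanging from its edge, an upright collar round a hole in its centre. About 0.15 kg. Origin: centre of the disc's underside, z up. It lies loose on the inner lid's flange, the dowel standing through the collar with 5 to 6 mm play all round; its skirt surrounds flange and rim with 4 to 5 mm play.
- collar (a point): On the outer cap: middle of its round upright collar, 36 mm outside, 28 mm inside, 24 mm tall (12 mm above and below this point); z up. The disc's upper face is 12 mm below this point, the skirt's lower edge 24 mm below. Nested, this point is 27 mm below dowel and the dowel's top rises 42 mm above it, between the fingers that grip the collar.

How it is judged (in metres and radians):
On the way, in this order (a step that is already met when the one before it is completed fails the run):
1. the drawer is pulled out to its stop (value of joint cab_drawer0 above 0.14 m), for 0.2 s.
2. the nested lids, held by the dowel, are lowered to within 10 mm of their seat on the tin (contact force between the fingers and inner above 0.5 N and horizontal distance between inner_flange and tin_mouth below 0.01 m and z of inner_flange in the frame of tin_mouth below 0.01 m and z of collar in the frame of dowel between -0.033 and -0.021 m), for 0.05 s.
3. the inner lid is seated in the tin's mouth, the cap still nested on it, both let go (horizontal distance between inner_flange and tin_mouth below 0.006 m and z of inner_flange in the frame of tin_mouth between -0.004 and 0.004 m and angle between the z axis of inner_flange and the z axis of tin_mouth, either way round below 0.08 rad and z of collar in the frame of dowel between -0.033 and -0.021 m and contact force between the fingers and inner below 0.05 N and contact force between the fingers and outer below 0.05 N), for 0.2 s.
At the end, for the whole second after the job is handed in: Drawer out at least 0.14 m; inner lid seated in the upright tin (6 mm off-centre, 4 mm high, 0.08 rad at most), untouched; cap held in the fingers, still, level within 0.2 rad, within 150 mm sideways of the mouth, collar middle 45 mm or more above dowel middle, touching nothing else (value of joint cab_drawer0 above 0.14 m and horizontal distance between inner_flange and tin_mouth below 0.006 m and z of inner_flange in the frame of tin_mouth between -0.004 and 0.004 m and angle between the z axis of inner_flange and the z axis of tin_mouth, either way round below 0.08 rad and contact force between each of the fingers, outer and inner below 0.05 N and angle between tin_mouth's own z axis and vertical below 0.08 rad and z of tin_mouth in the frame of cab_drawer0_handle below 0.023 m and z of collar in the frame of dowel above 0.045 m and horizontal distance between collar and tin_mouth below 0.15 m and contact force between the fingers and outer above 1 N and contact force between outer and tin below 0.05 N and angle between collar's own z axis and vertical below 0.2 rad and linear speed of each of outer, inner below 0.03 m/s); the arm keeps its last pose, push and grip.
It fails at once if the cap is parted from the inner lid while that is not seated in the tin's mouth (lids taken apart early, or the inner lid dragged up) (z of collar in the frame of dowel above -0.012 m and not (horizontal distance between inner_flange and tin_mouth below 0.009 m and z of inner_flange in the frame of tin_mouth below 0.008 m)).
It fails at once if the tin is tipped (angle between tin_mouth's own z axis and vertical above 0.3 rad).
It fails at once if another thing on the bench or cabinet is shifted by more than 40 mm, or the offcut taken from the drawer (distance of any of tape, glue, jar, driver, spanner, mug, hammer from where it was at the start of the episode above 0.04 m or z of offcut in the frame of cab_drawer0_handle above -0.02 m).
It also fails if it takes over 72 s, if anything falls off the work surface, if the arm or the gripper's body presses on something with over 40 N, if the wrist force passes 120 N, or if a joint passes its speed limit or range.

## Working session

There is one attempt and no reset: what is moved stays moved. The work goes in short steps, Python scripts to look and compute and a tool call to move; the robot and the scene stay as the last step left them, time stands still between calls to the robot, and variables do not carry over. Pictures are saved under pics/ and viewed, and the job is handed in when it is done.

Besides the shell and the picture viewer there is one more tool, called after "Emit:" as name([rows], argument=value, ...), one row to a line, values as JSON. play_rows: Moves the arm, as the interface text tells. Its arguments: {"type":"object","properties":{"moves":{"type":"array","items":{"type":"array"}},"grip":{"type":"number"},"grip_force":{"type":"number"}},"required":["moves"]}

```bash
mkdir -p pics; ls
python3 - <<'E'
from workcell import manip, eyes
import cv2
print(manip.sense())
for n in ("scene","top","wrist"):
    i=eyes.camera_info(n); print(n,i)
    cv2.imwrite(f"pics/{n}0.png",eyes.camera(n))
E
```

```text
pics
{'t': 0.0, 'joint_positions': array([-1.26638574e+00,  3.53635364e-01,  1.63414513e+00, -1.58147433e-05,
        1.15518447e+00, -2.41664311e-03]), 'qvel': array([-0.00063564, -0.00050788, -0.00039966, -0.00207189, -0.00128732,
       -0.00119504]), 'joint_efforts': array([-6.84583320e-04, -6.05260348e+01, -3.42070949e+01, -4.70024600e-05,
        9.19270824e-03, -1.44426231e-06]), 'eef_pos': array([ 188.61940588, -595.37468664,  241.56494311]), 'eef_rot': array([-0.10757809, -0.6987234 , -0.10853589,  0.69887948]), 'ft_force': array([0.70198711, 0.2820641 , 0.18722771]), 'wrist_torque': array([-0.02771024,  0.01903854,  0.00267483]), 'finger_gap': 85.21958140922511}
scene {'camera_matrix': array([[512.03213617,   0.        , 316.50871371],
       [  0.        , 512.03213617, 241.08101824],
       [  0.        ,   0.        ,   1.        ]]), 'rvec': array([ 1.14990174,  2.57202939, -0.7749063 ]), 'tvec': array([ 509.0043341 , -280.47389365, 1169.81346505])}
top {'camera_matrix': array([[487.59317363,   0.        , 322.3727735 ],
       [  0.        , 487.59317363, 240.81524304],
       [  0.        ,   0.        ,   1.        ]]), 'rvec': array([ 2.13594098, -2.10745418,  0.21060826]), 'tvec': array([-109.59353123,  624.07249617,  670.43841447])}
wrist {'camera_matrix': array([[400.62302014,   0.        , 320.72721409],
       [  0.        , 400.62302014, 242.63017171],
       [  0.        ,   0.        ,   1.        ]]), 'rvec': array([-2.31878371,  1.69687935,  0.27240628]), 'tvec': array([-625.5345627 ,  -40.1309605 ,  379.67215808])}
```

View pics/scene0.png

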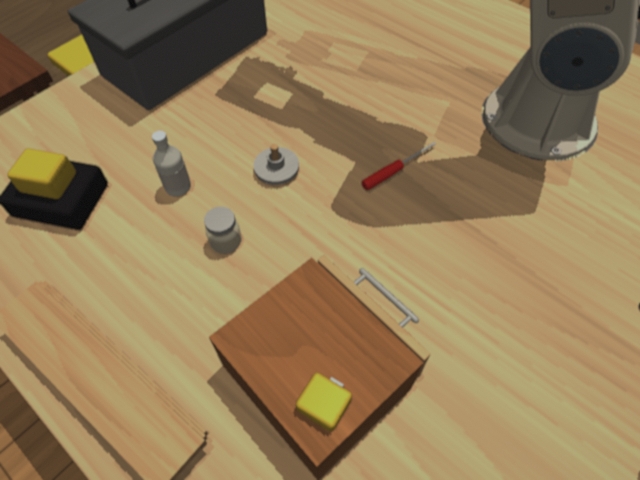

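View pics/top0.png

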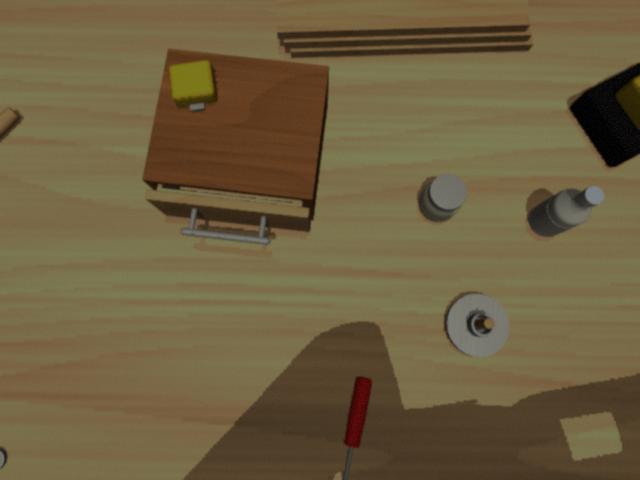

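View pics/wrist0.png

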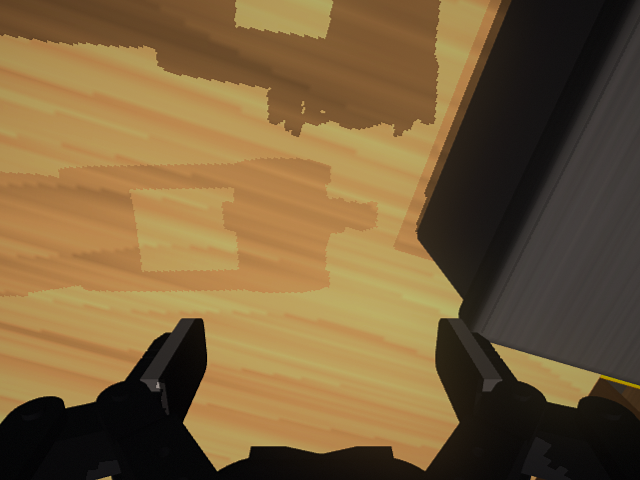

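Scene: the cabinet (top view around 240,130, handle bar 184,232–268,241), the nested lids (478,325), jar, glue, driver and tape on the cabinet. Next I'll zoom in and measure.

```bash
cat > h.py <<'E'
import numpy as np, cv2
from workcell import manip, eyes
def cam(n):
    i=eyes.camera_info(n); R=cv2.Rodrigues(np.array(i['rvec'],float))[0]; return np.array(i['camera_matrix']),R,np.array(i['tvec'],float).ravel()
def ray(n,u,v,z,c=None):
    K,R,t=c or cam(n); d=R.T@np.linalg.inv(K)@np.array([u,v,1.]); o=-R.T@t
    return o+d*(z-o[2])/d[2]
def proj(n,P,c=None):
    K,R,t=c or cam(n); p=K@(R@np.array(P,float)+t); return p[:2]/p[2]
def crop(img,x,y,w,h,f,fn):
    cv2.imwrite(fn,cv2.resize(img[y:y+h,x:x+w],None,fx=f,fy=f,interpolation=cv2.INTER_CUBIC))
E
python3 - <<'E'
from h import *
t=cv2.imread("pics/top0.png"); s=cv2.imread("pics/scene0.png")
crop(t,140,140,200,120,4,"pics/tA.png"); crop(t,430,280,100,90,6,"pics/tB.png")
crop(s,240,130,80,70,8,"pics/sB.png"); crop(s,300,250,140,110,5,"pics/sA.png")
for n in("top","scene"):
    K,R,tt=cam(n);print(n,-R.T@tt)
print(ray("top",184,232,86),ray("top",268,241,86))
print(ray("top",485,324,74),ray("top",478,325,20))
print(ray("scene",276,148,74), ray("scene",362,271,86),ray("scene",415,320,86))
E
```

```text
top [484.83887738 -98.952642   778.52715289]
scene [982.33545635 217.17059741 833.10776192]
[630.7815435   99.67770607  86.        ] [619.1909296  -22.49743987  86.        ]
[ 505.17299436 -334.84307121   74.        ] [ 505.0754915  -342.07340748   20.        ]
[ 509.321055  -334.4604524   74.       ] [621.02888422 -20.77029069  86.        ] [634.50243609  98.14731653  86.        ]
```

View pics/tA.png

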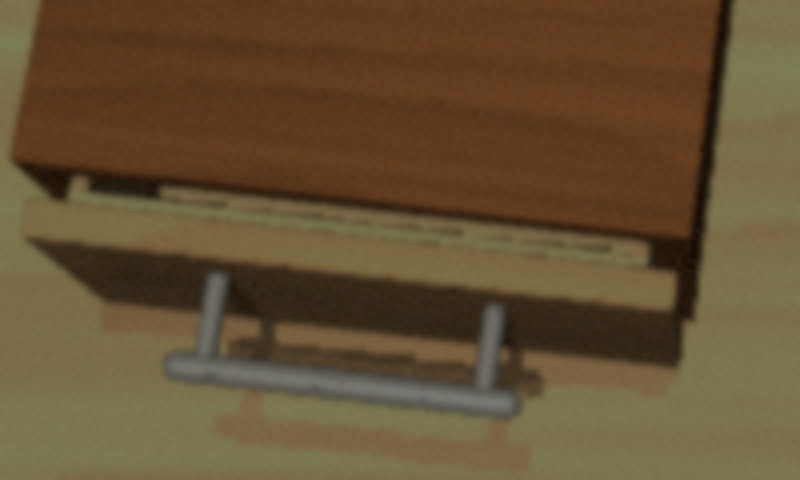

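View pics/tB.png

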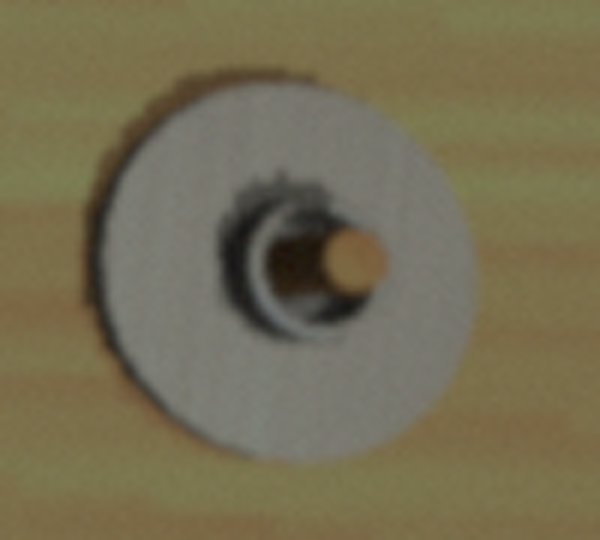

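View pics/sB.png

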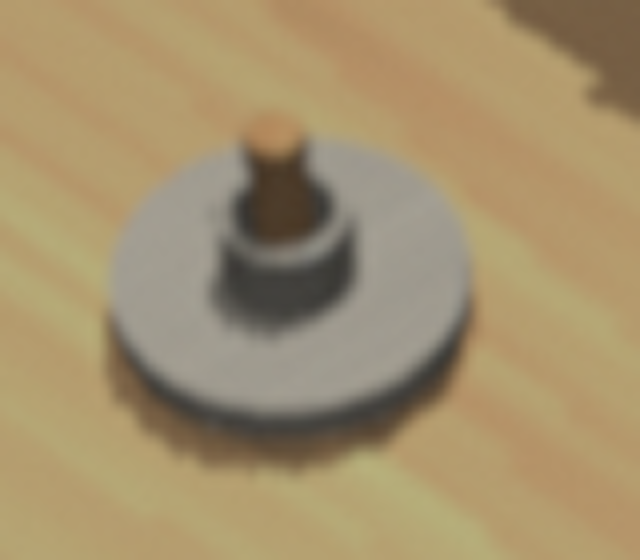

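View pics/sA.png

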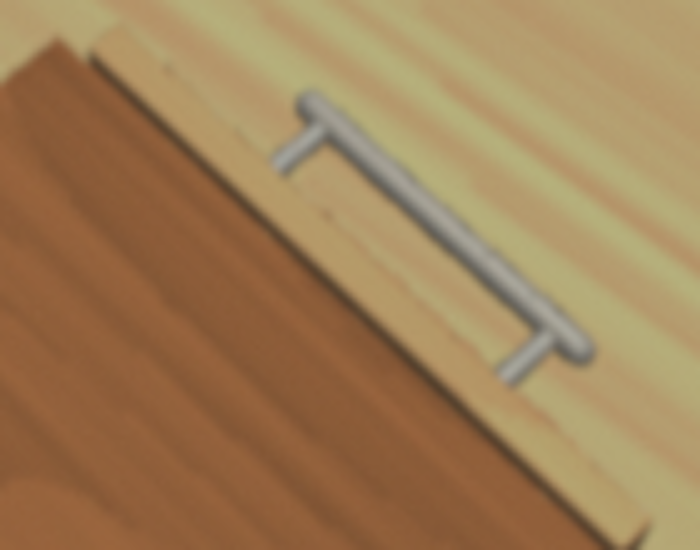

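```bash
cat >> h.py <<'E'
from scipy.spatial.transform import Rotation as Ro
def rot(q): return Ro.from_quat([q[1],q[2],q[3],q[0]])
def plan(pos,yawdir,s=None):
    """target: tool x down, tool y along horizontal yawdir (world deg). prints total shift in the tool frame and remaining turn"""
    s=s or manip.sense(); R0=rot(s['eef_rot']); 
    y=np.array([np.cos(np.radians(yawdir)),np.sin(np.radians(yawdir)),0]); x=np.array([0,0,-1.]); 
    Rt=Ro.from_matrix(np.column_stack([x,y,np.cross(x,y)]))
    rv=np.degrees((R0.inv()*Rt).as_rotvec()); 
    print("pos",np.round(s['eef_pos'],1),"d world",np.round(np.array(pos)-s['eef_pos'],1))
    print("turn(deg) in tool",np.round(rv,2)," shift in current tool",np.round(R0.inv().apply(np.array(pos)-s['eef_pos']),1)," shift in final tool",np.round(Rt.inv().apply(np.array(pos)-s['eef_pos']),1))
def st():
    s=manip.sense(); R=rot(s['eef_rot']).as_matrix()
    y=R[:,1]; print("t",round(s['t'],2),"p",np.round(s['eef_pos'],1),"yaw_y",round(np.degrees(np.arctan2(y[1],y[0])),2),"x",np.round(R[:,0],3),"gap",round(s['finger_gap'],1),"F",np.round(s['ft_force'],1),"q",np.round(s['joint_positions'],2))
E
python3 - <<'E'
from h import *
a=ray("top",182,231,86);b=ray("top",269.3,241,86);print("top",a,b,(a+b)/2,np.linalg.norm(a-b))
c=ray("scene",362,270.6,86);d=ray("scene",417,320.4,86);print("scn",c,d,(c+d)/2,np.linalg.norm(c-d))
print(ray("top",489.2,323.3,74),ray("scene",274.4,146.6,74))
# collar top center, z = 32+12=44 ; disc top z=20
print("collar",ray("top",430+315/6,280+268/6,44),ray("scene",240+286/8,130+208/8,44))
print("disc",ray("top",430+288/6,280+271/6,20))
print(rot(manip.sense()['eef_rot']).as_matrix().round(3)); st()
K,R,t=cam("wrist"); print("camoffset in tool",rot(manip.sense()['eef_rot']).inv().apply(-R.T@t-manip.sense()['eef_pos']))
E
```

```text
top [632.22293259 102.67388381  86.        ] [619.21720469 -24.37627886  86.        ] [625.72006864  39.14880247  86.        ] 127.714105692546
scn [620.43088389 -21.25958059  86.        ] [632.9655063  100.90264023  86.        ] [626.6981951   39.82152982  86.        ] 122.80360318008482
[ 506.23752415 -340.9016316    74.        ] [ 508.72179834 -339.58034374   74.        ]
collar [ 505.01159196 -341.11130178   44.        ] [ 506.98185317 -340.88677998   44.        ]
disc [ 504.82297512 -342.06114497   20.        ]
[[-0.     0.302 -0.953]
 [ 0.001 -0.953 -0.302]
 [-1.    -0.001 -0.   ]]
t 0.15 p [ 188.6 -595.5  241.7] yaw_y -72.42 x [-0.     0.001 -1.   ] gap 85.1 F [-0.7  0.  -0.1] q [-1.27  0.35  1.63  0.    1.16 -0.  ]
camoffset in tool [-131.17528803    1.00560165  -80.62402832]
```

Emit:
play_rows([
  [[0,0,-30],[-3,0,0]],
  [[0,0,-45],[-4.2,0,0]],
  [[0,0,-45],[-4.2,0,0]],
  [[0,0,-45],[-4.2,0,0]],
  [[0,0,-45],[-4.2,0,0]],
  [[0,0,-45],[-4.2,0,0]],
  [[0,0,-45],[-4.2,0,0]],
  [[0,0,-45],[-4.2,0,0]],
], grip=0.37)

```text
t: 0.95
eef_pos: [479.5, -414.9, 242.0]
eef_rot: [-0.3, -0.64, -0.3, 0.64]
ft_force: [0.4, -0.2, -0.3]
finger_gap: 31.7
```

Emit:
play_rows([
  [[0,0,-45],[-4.2,0,0]],
  [[0,0,-45],[-4.2,0,0]],
  [[0,0,-45],[-4.2,0,0]],
  [[0,0,-45],[-4.2,0,0]],
  [[0,0,-45],[-4.2,0,0]],
  [[0,0,-45],[-4.2,0,0]],
  [[0,0,-30],[-4.2,0,0]],
  [[0,0,0],[0,0,0]],
])

```text
t: 1.75
eef_pos: [618.6, -150.4, 242.0]
eef_rot: [0.453, 0.543, 0.454, -0.543]
ft_force: [0.3, -0.2, 0.0]
finger_gap: 31.4
```

Run:
```python
from h import *
st(); plan([626,39.5,180],-5.6)
```

```text
t 1.75 p [ 618.6 -150.4  242. ] yaw_y -10.29 x [-0.     0.001 -1.   ] gap 31.4 F [ 0.3 -0.2  0. ] q [-0.24  0.37  1.61  0.    1.16 -0.06]
pos [ 618.6 -150.4  242. ] d world [  7.4 189.9 -62. ]
turn(deg) in tool [-4.69 -0.07  0.03]  shift in current tool [  62.2  -26.6 -188.1]  shift in final tool [  62.   -11.2 -189.7]
```

Emit:
play_rows([
  [[0,0,0],[-4.7,0,0]],
  [[12,-2,-38],[0,0,0]],
  [[12,-2,-38],[0,0,0]],
  [[12,-2,-38],[0,0,0]],
  [[12,-2,-38],[0,0,0]],
  [[14,-3,-38],[0,0,0]],
  [[0,0,0],[0,0,0]],
  [[0,0,0],[0,0,0]],
])

```text
t: 2.55
eef_pos: [626.2, 35.9, 179.8]
eef_rot: [-0.474, -0.525, -0.474, 0.525]
ft_force: [0.0, 0.0, 0.0]
finger_gap: 31.5
```

Run:
```python
from h import *
st(); plan([626.3,39.5,82],-5.6)
cv2.imwrite("pics/w1.png",eyes.camera("wrist"));c=cam("wrist")
for p in ([626.3,39.5,86],[620.5,-20.5,86],[632.,99.5,86]): print(proj("wrist",p,c))
cv2.imwrite("pics/s1.png",eyes.camera("scene"))
```

```text
t 2.55 p [626.2  35.9 179.8] yaw_y -5.87 x [-0.001 -0.001 -1.   ] gap 31.5 F [0. 0. 0.] q [ 0.06  0.42  1.68 -0.    1.04  0.16]
pos [626.2  35.9 179.8] d world [  0.1   3.6 -97.8]
turn(deg) in tool [-0.27  0.04  0.06]  shift in current tool [97.8 -0.2 -3.7]  shift in final tool [97.8 -0.3 -3.6]
[318.01167858 243.99004755]
[318.84382811 333.27063023]
[316.85369769 139.30735534]
```

View pics/w1.png

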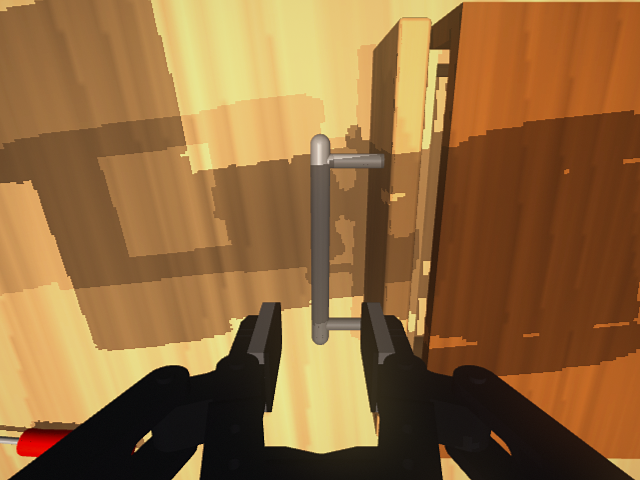

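View pics/s1.png

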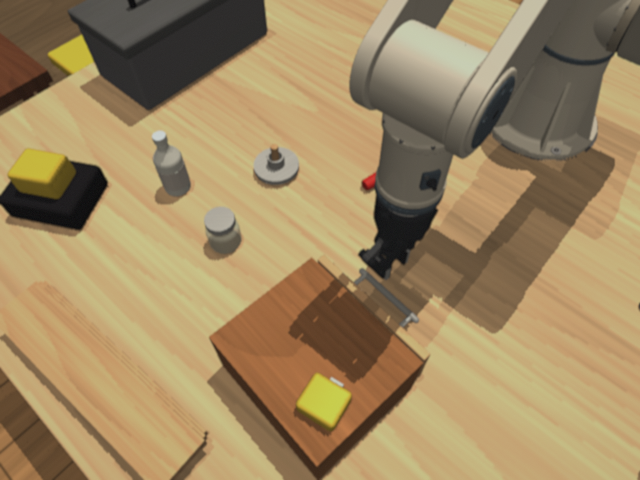

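The wrist view shows the bar running vertically at x≈320, between the fingers, which agrees with the prediction (318). I'll narrow the opening and descend.

Emit:
play_rows([
  [[15,0,-4],[0,0,0]],
  [[15,0,0],[0,0,0]],
  [[15,0,0],[0,0,0]],
  [[15,0,0],[0,0,0]],
  [[10,0,0],[0,0,0]],
  [[10,0,0],[0,0,0]],
  [[8,0,0],[0,0,0]],
  [[5,0,0],[0,0,0]],
  [[0,0,0],[0,0,0]],
], grip=0.29)

```text
t: 3.55
eef_pos: [626.6, 40.0, 86.6]
eef_rot: [-0.473, -0.525, -0.474, 0.525]
ft_force: [-1.0, 0.1, 0.3]
finger_gap: 24.7
```

Run:
```python
from h import *
st()
cv2.imwrite("pics/w2.png",eyes.camera("wrist"))
```

```text
t 3.55 p [626.6  40.   86.6] yaw_y -5.92 x [-0.001 -0.    -1.   ] gap 24.7 F [-1.   0.1  0.3] q [ 0.06  0.53  1.74 -0.    0.87  0.16]
```

View pics/w2.png

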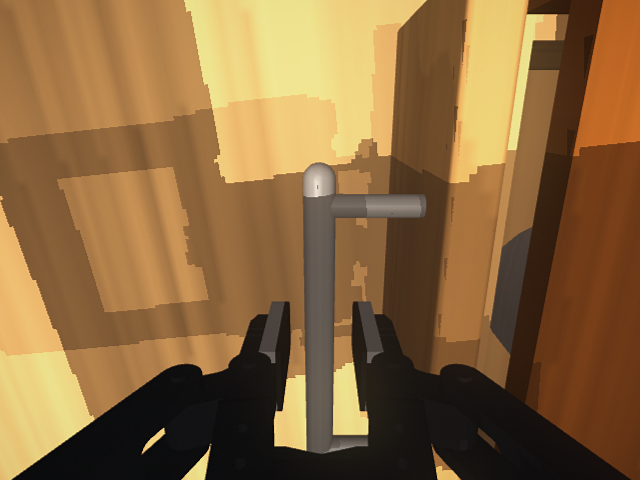

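The bar sits at x≈320 between the pads (290–355). Closing and pulling along -y of the tool.

Emit:
play_rows([
  [[0,0,0],[0,0,0]],
  [[0,0,0],[0,0,0]],
  [[0,0,0],[0,0,0]],
  [[0,0,0],[0,0,0]],
  [[0,-3,0],[0,0,0]],
  [[0,-7,0],[0,0,0]],
  [[0,-10,0],[0,0,0]],
], grip=0, grip_force=40)

```text
t: 4.3
eef_pos: [607.3, 42.1, 87.8]
eef_rot: [0.474, 0.526, 0.473, -0.525]
ft_force: [0.6, -0.4, 7.0]
finger_gap: 9.3
```

Emit:
play_rows([
  [[0,-12,0],[0,0,0]],
  [[0,-12,0],[0,0,0]],
  [[0,-12,0],[0,0,0]],
  [[0,-12,0],[0,0,0]],
  [[0,-12,0],[0,0,0]],
  [[0,-12,0],[0,0,0]],
  [[0,-12,0],[0,0,0]],
  [[0,-8,0],[0,0,0]],
  [[0,-6,0],[0,0,0]],
])

```text
t: 5.2
eef_pos: [508.6, 52.4, 87.8]
eef_rot: [0.474, 0.525, 0.473, -0.525]
ft_force: [1.1, 0.6, 5.9]
finger_gap: 9.1
```

Emit:
play_rows([
  [[0,-6,0],[0,0,0]],
  [[0,-5,0],[0,0,0]],
  [[0,-4,0],[0,0,0]],
  [[0,-3,0],[0,0,0]],
  [[0,0,0],[0,0,0]],
])

```text
t: 5.7
eef_pos: [490.6, 54.2, 87.8]
eef_rot: [0.473, 0.525, 0.474, -0.525]
ft_force: [-1.3, 0.7, 8.7]
finger_gap: 9.2
```

Run:
```python
from h import *
st()
cv2.imwrite("pics/w3.png",eyes.camera("wrist"))
```

```text
t 5.7 p [490.6  54.2  87.8] yaw_y -5.92 x [-0.  0. -1.] gap 9.2 F [-1.3  0.7  8.7] q [0.11 0.37 2.04 0.   0.74 0.21]
```

View pics/w3.png

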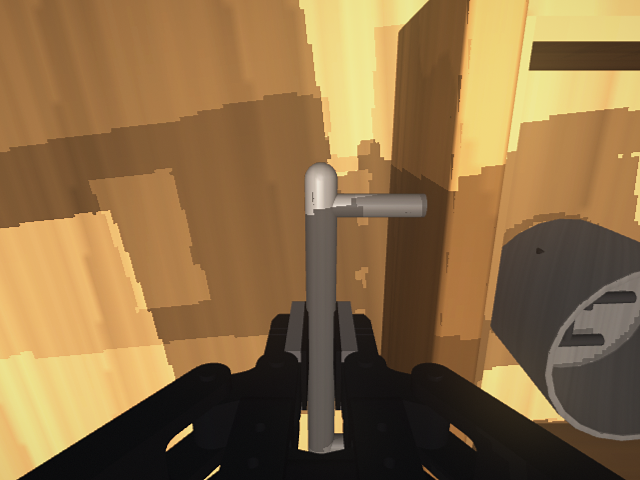

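The drawer follows and the tin is now visible (~600,350). Continuing until the stop pushes back.

Emit:
play_rows([
  [[0,-3,0],[0,0,0]],
  [[0,-2,0],[0,0,0]],
  [[0,-1,0],[0,0,0]],
  [[0,0,0],[0,0,0]],
])

```text
t: 6.15
eef_pos: [486.0, 54.7, 87.8]
eef_rot: [0.474, 0.526, 0.473, -0.525]
ft_force: [2.9, 0.6, 6.4]
finger_gap: 9.3
```

Emit:
play_rows([
  [[0,-3,0],[0,0,0]],
  [[0,-1,0],[0,0,0]],
  [[0,-1,0],[0,0,0]],
  [[0,0,0],[0,0,0]],
])

```text
t: 6.55
eef_pos: [485.8, 54.8, 87.9]
eef_rot: [0.476, 0.528, 0.471, -0.522]
ft_force: [20.5, -5.0, -13.6]
finger_gap: 9.0
```

Stop reached (20 N). I'll take the strain off, open slightly and lift clear.

Emit:
play_rows([
  [[0,3,0],[0,0,0]],
  [[0,2.5,0],[0,0,0]],
  [[0,0,0],[0,0,0]],
  [[0,0,0],[0,0,0]],
])

```text
t: 6.95
eef_pos: [486.2, 54.7, 87.7]
eef_rot: [0.473, 0.525, 0.473, -0.525]
ft_force: [1.5, 0.9, 9.1]
finger_gap: 9.3
```

Emit:
play_rows([
  [[0,0,0],[0,0,0]],
  [[0,0,0],[0,0,0]],
  [[-10,0,0],[0,0,0]],
  [[-25,0,0],[0,0,0]],
  [[-40,0,0],[0,0,0]],
  [[-45,0,0],[0,0,0]],
  [[-40,0,0],[0,0,0]],
  [[-20,0,0],[0,0,0]],
  [[0,0,0],[0,0,0]],
], grip=0.29)

```text
t: 7.85
eef_pos: [487.5, 54.7, 270.9]
eef_rot: [0.475, 0.527, 0.472, -0.524]
ft_force: [-0.1, -0.3, 0.1]
finger_gap: 24.6
```

Run:
```python
from h import *
st()
for n in("wrist","top","scene"): cv2.imwrite(f"pics/{n}4.png",eyes.camera(n))
np.save("wc4.npy",np.concatenate([cam("wrist")[0],cam("wrist")[1],cam("wrist")[2][None]]))
t=cv2.imread("pics/top4.png");crop(t,130,160,220,165,3.6,"pics/tA4.png")
plan([507.2,-340.5,150],0)
```

```text
t 7.85 p [487.5  54.7 270.9] yaw_y -5.92 x [ 0.006  0.001 -1.   ] gap 24.6 F [-0.1 -0.3  0.1] q [0.11 0.11 1.88 0.   1.14 0.21]
pos [485.3  54.5 266.5] d world [  21.9 -395.  -116.5]
turn(deg) in tool [-5.92  0.01  0.09]  shift in current tool [116.5  62.7 390.6]  shift in final tool [116.5  21.9 395. ]
```

View pics/wrist4.png

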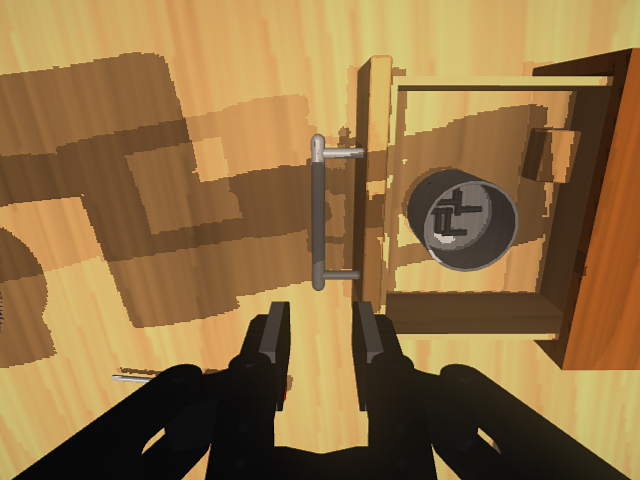

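View pics/tA4.png

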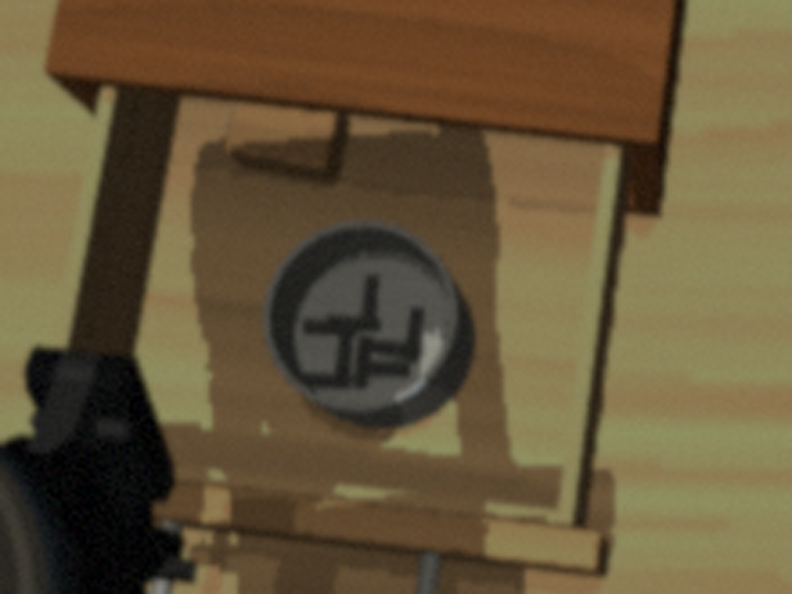

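View pics/scene4.png

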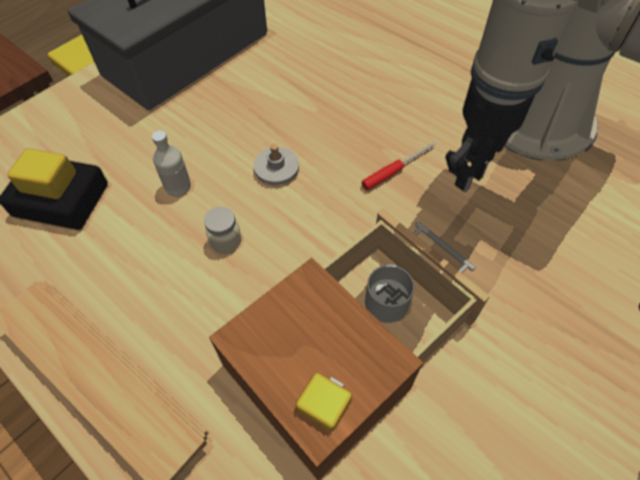

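The drawer is open: the tin mouth is around (231,249) in top, (390,282) in scene and (471,225) in wrist. Now refine.

Run:
```python
from h import *
s=cv2.imread("pics/scene4.png");crop(s,355,250,70,75,8,"pics/sT4.png")
w=cv2.imread("pics/wrist4.png");crop(w,400,160,130,120,5,"pics/wT4.png")
for n in("top","scene"):
    m=ray(n,*( (230.6,249.2) if n=="top" else (389.5,281)),88); print(n,m)
    # project predicted rim for check
    P=[m+np.array([39*np.cos(a),39*np.sin(a),0]) for a in np.linspace(0,2*np.pi,5)[:4]]
    print([proj(n,p).round(1).tolist() for p in P])
```

```text
top [606.05221051  30.56527537  88.        ]
[[231.9, 222.8], [203.4, 248.8], [229.3, 276.2], [257.8, 249.6]]
scene [606.61563943  25.79860125  88.        ]
[[374.7, 296.8], [408.6, 295.1], [403.7, 265.7], [371.0, 267.4]]
```

View pics/sT4.png

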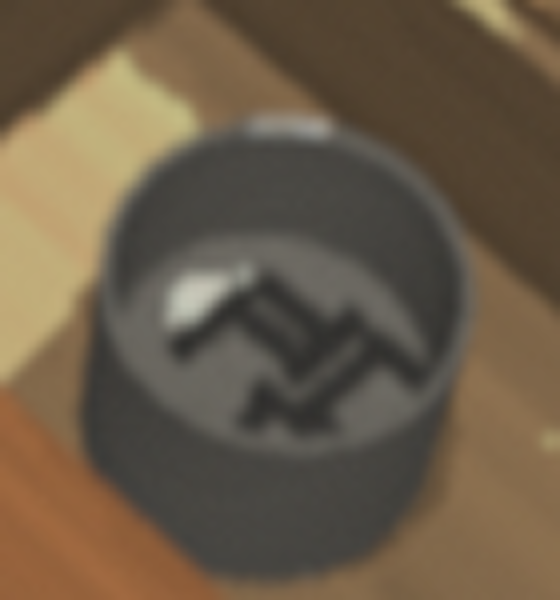

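View pics/wT4.png

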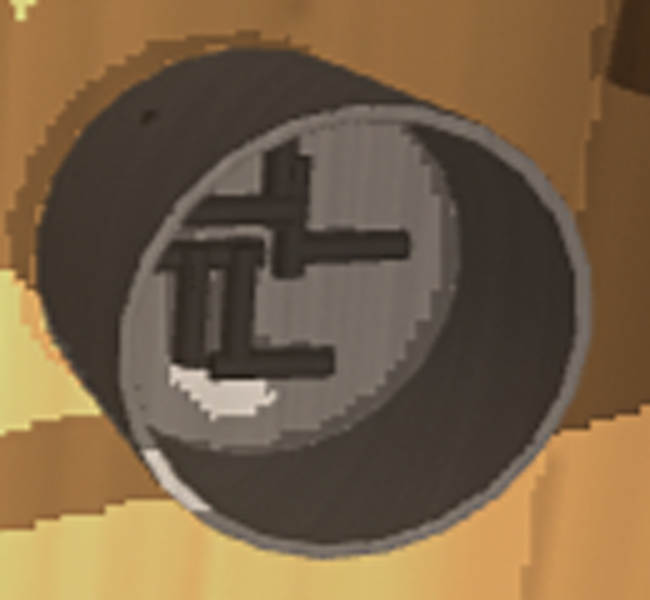

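Run:
```python
from h import *
m=ray("scene",390.75,285.6,88);print(m)
print([proj("scene",m+np.array([39*np.cos(a),39*np.sin(a),0])).round(1).tolist() for a in np.linspace(0,2*np.pi,5)[:4]])
P=np.array([proj("scene",m+np.array([39*np.cos(a),39*np.sin(a),0])) for a in np.linspace(0,2*np.pi,90)]);print(P.min(0),P.max(0),"meas",355+100/8,250+115/8,355+472/8,250+455/8)
plan([604,30,215],-5.6)
```

```text
[612.06978222  32.57958836  88.        ]
[[375.9, 301.6], [410.0, 299.8], [405.0, 270.2], [372.1, 271.9]]
[366.93539578 265.09959296] [414.69433876 307.16576249] meas 367.5 264.375 414.0 306.875
pos [485.3  54.5 266.5] d world [118.7 -24.5 -51.5]
turn(deg) in tool [-0.32  0.02  0.09]  shift in current tool [ 51.3 120.7  12.1]  shift in final tool [ 51.5 120.5  12.8]
```

Emit:
play_rows([
  [[15,40,3],[0,0,0]],
  [[15,40,3],[0,0,0]],
  [[16,30,3],[0,0,0]],
  [[5,11,3],[0,0,0]],
  [[0,0,0],[0,0,0]],
  [[0,0,0],[0,0,0]],
  [[0,0,0],[0,0,0]],
  [[0,0,0],[0,0,0]],
])

```text
t: 8.8
eef_pos: [604.7, 30.4, 217.2]
eef_rot: [0.474, 0.525, 0.473, -0.525]
ft_force: [0.9, -0.3, 1.3]
finger_gap: 24.7
```

Run:
```python
from h import *
st(); c=cam("wrist")
cv2.imwrite("pics/w5.png",eyes.camera("wrist"));
for m in([606,30.6,88],[611,32,88]): 
    P=np.array([proj("wrist",np.array(m)+np.array([39*np.cos(a),39*np.sin(a),0]),c) for a in np.linspace(0,2*np.pi,90)]);print(m,P.min(0),P.max(0))
w=cv2.imread("pics/w5.png");crop(w,200,120,240,180,3.3,"pics/w5c.png")
st()
```

```text
t 8.8 p [604.7  30.4 217.2] yaw_y -5.9 x [ 0.001  0.    -1.   ] gap 24.7 F [ 0.9 -0.3  1.3] q [0.05 0.35 1.7  0.   1.09 0.15]
[606, 30.6, 88] [263.66825948 175.9685943 ] [378.61521008 286.09207157]
[611, 32, 88] [270.69768291 173.01810259] [385.87819192 283.62386098]
t 8.85 p [604.8  30.5 217.2] yaw_y -5.9 x [ 0.001  0.    -1.   ] gap 24.5 F [-0.3  0.4 -1.1] q [0.05 0.35 1.7  0.   1.09 0.15]
```

View pics/w5.png

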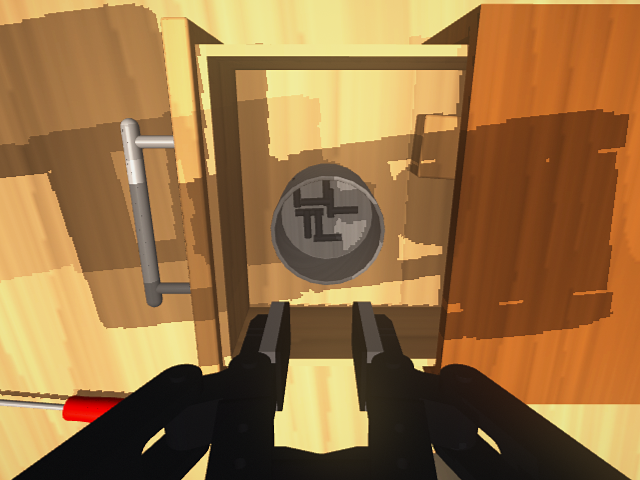

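View pics/w5c.png

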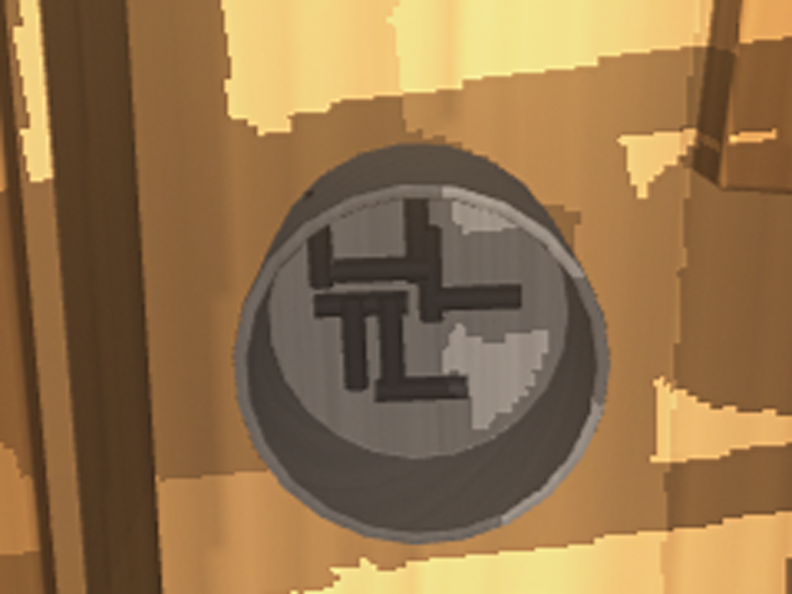

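The wrist view shows the rim at 271–384 × 176–284, centre (328,230.5), giving a tin around (610.7, 31), close to the scene estimate. I'll keep the yaw and go look at the lids the same way.

Run:
```python
from h import *
from scipy.optimize import least_squares
c=cam("wrist")
meas=np.array([271.2,176.4,384.5,284.5])
def f(p,z=88):
    P=np.array([proj("wrist",[p[0]+39*np.cos(a),p[1]+39*np.sin(a),z],c) for a in np.linspace(0,2*np.pi,180)]);return np.r_[P.min(0),P.max(0)]-meas
for z in(88,85): r=least_squares(lambda p:f(p,z),[608,31]);print(z,r.x,r.fun)
plan([507.5,-341,205],-5.9)
```

```text
88 [610.75732332  30.41693808] [-0.84637255 -0.92055569  0.84722263  1.18846111]
85 [610.73437377  29.60761343] [-0.19637388 -0.38915408  0.19696622  0.48464162]
pos [604.8  30.5 217.2] d world [ -97.3 -371.5  -12.2]
turn(deg) in tool [ 0.   -0.01 -0.05]  shift in current tool [ 12.  -58.6 379.5]  shift in final tool [ 12.2 -58.6 379.5]
```

Emit:
play_rows([
  [[0,-5,30],[0,0,0]],
  [[0,-6,40],[0,0,0]],
  [[0,-6,40],[0,0,0]],
  [[0,-6,40],[0,0,0]],
  [[0,-6,40],[0,0,0]],
  [[0,-6,40],[0,0,0]],
  [[0,-6,40],[0,0,0]],
  [[0,-6,40],[0,0,0]],
  [[4,-6,40],[0,0,0]],
  [[8,-5.5,29.5],[0,0,0]],
], grip=0.7)

```text
t: 9.85
eef_pos: [507.6, -343.5, 205.6]
eef_rot: [0.474, 0.525, 0.472, -0.525]
ft_force: [1.1, -0.3, 0.2]
finger_gap: 59.7
```

Emit:
play_rows([
  [[0,0,0],[0,0,0]],
  [[0,0,0],[0,0,0]],
  [[0,0,0],[0,0,0]],
  [[0,0,0],[0,0,0]],
  [[0,0,0],[0,0,0]],
])

```text
t: 10.35
eef_pos: [508.5, -340.4, 204.7]
eef_rot: [0.474, 0.525, 0.474, -0.525]
ft_force: [0.6, 0.2, -0.4]
finger_gap: 59.5
```

Run:
```python
from h import *
st(); c=cam("wrist")
cv2.imwrite("pics/w6.png",eyes.camera("wrist"));
print(proj("wrist",[507,-340.5,74],c))
w=cv2.imread("pics/w6.png");crop(w,240,140,160,120,5,"pics/w6c.png")
```

```text
t 10.35 p [ 508.5 -340.4  204.7] yaw_y -5.84 x [ 0. -0. -1.] gap 59.5 F [ 0.6  0.2 -0.4] q [-0.59  0.37  1.7   0.    1.07 -0.49]
[317.17374028 233.59826666]
```

View pics/w6.png

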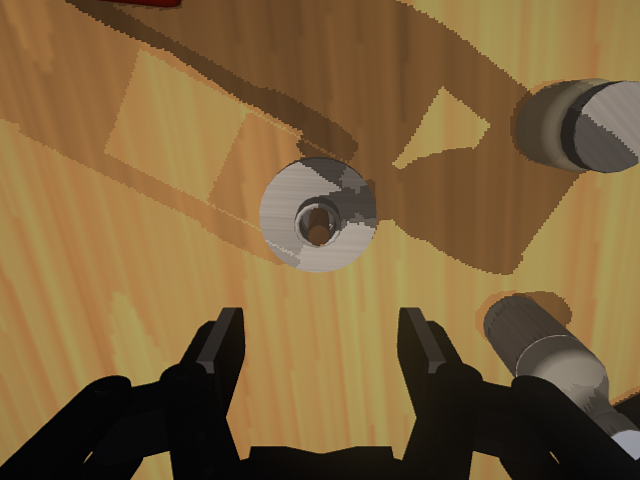

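View pics/w6c.png

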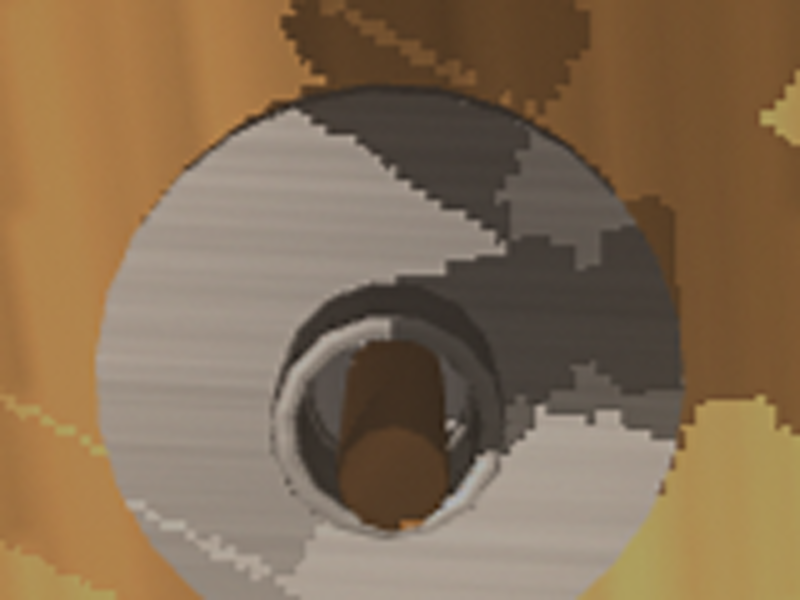

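Run:
```python
from h import *
d=ray("wrist",318.8,235.6,74);print(d, "collar",ray("wrist",240+388/5,140+427/5,44))
plan([d[0],d[1],60],-5.9)
```

```text
[ 507.8867404  -342.15310709   74.        ] collar [ 506.75226366 -343.27772781   44.        ]
pos [ 508.4 -340.5  204.6] d world [  -0.5   -1.6 -144.6]
turn(deg) in tool [ 0.05  0.01 -0.02]  shift in current tool [144.6  -0.4   1.7]  shift in final tool [144.6  -0.3   1.7]
```

Dowel top at (318.8,235.6) puts the dowel at (507.9, -342.2), matching the other cameras. Descending.

Emit:
play_rows([
  [[20,-0.3,1.7],[0,0,0]],
  [[25,0,0],[0,0,0]],
  [[25,0,0],[0,0,0]],
  [[20,0,0],[0,0,0]],
  [[20,0,0],[0,0,0]],
  [[15,0,0],[0,0,0]],
  [[10,0,0],[0,0,0]],
  [[6,0,0],[0,0,0]],
  [[3,0,0],[0,0,0]],
  [[0,0,0],[0,0,0]],
], grip=0.7)

```text
t: 11.4
eef_pos: [507.7, -343.0, 60.4]
eef_rot: [0.474, 0.525, 0.473, -0.525]
ft_force: [0.6, 0.2, 0.5]
finger_gap: 59.9
```

Run:
```python
from h import *
st(); 
cv2.imwrite("pics/w7.png",eyes.camera("wrist")); st()
```

```text
t 11.4 p [ 507.7 -343.    60.4] yaw_y -5.92 x [ 0. -0. -1.] gap 59.9 F [0.6 0.2 0.5] q [-0.6   0.55  1.79  0.    0.8  -0.49]
t 11.45 p [ 507.8 -343.1   60.7] yaw_y -5.93 x [ 0.001 -0.    -1.   ] gap 59.6 F [-0.3  1.3 -0.1] q [-0.6   0.55  1.79  0.    0.8  -0.49]
```

View pics/w7.png

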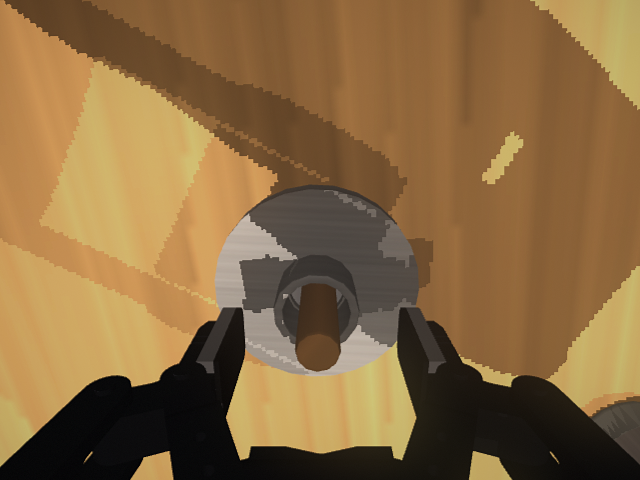

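The dowel (318,345) is centred between the fingers, tips above the collar. Closing.

Emit:
play_rows([
  [[0,0,0],[0,0,0]],
  [[0,0,0],[0,0,0]],
  [[0,0,0],[0,0,0]],
  [[0,0,0],[0,0,0]],
  [[0,0,0],[0,0,0]],
  [[0,0,0],[0,0,0]],
], grip=0, grip_force=60)

```text
t: 12.05
eef_pos: [507.5, -343.0, 60.6]
eef_rot: [-0.474, -0.525, -0.473, 0.525]
ft_force: [-2.2, -0.4, 6.1]
finger_gap: 13.6
```

Emit:
play_rows([
  [[-2,0,0],[0,0,0]],
  [[-4,0,0],[0,0,0]],
  [[-8,0,0],[0,0,0]],
  [[-12,0,0],[0,0,0]],
  [[-12,0,0],[0,0,0]],
  [[0,0,0],[0,0,0]],
  [[0,0,0],[0,0,0]],
  [[0,0,0],[0,0,0]],
])

```text
t: 12.85
eef_pos: [507.3, -342.8, 98.1]
eef_rot: [-0.473, -0.525, -0.474, 0.525]
ft_force: [-0.4, -0.6, -2.7]
finger_gap: 13.9
```

Run:
```python
from h import *
st(); 
cv2.imwrite("pics/w8.png",eyes.camera("wrist"));cv2.imwrite("pics/s8.png",eyes.camera("scene"));
crop(cv2.imread("pics/s8.png"),220,80,120,110,5,"pics/s8c.png")
```

```text
t 12.85 p [ 507.3 -342.8   98.1] yaw_y -5.92 x [-0.  0. -1.] gap 13.9 F [-0.4 -0.6 -2.7] q [-0.6   0.5   1.77  0.    0.87 -0.49]
```

View pics/w8.png

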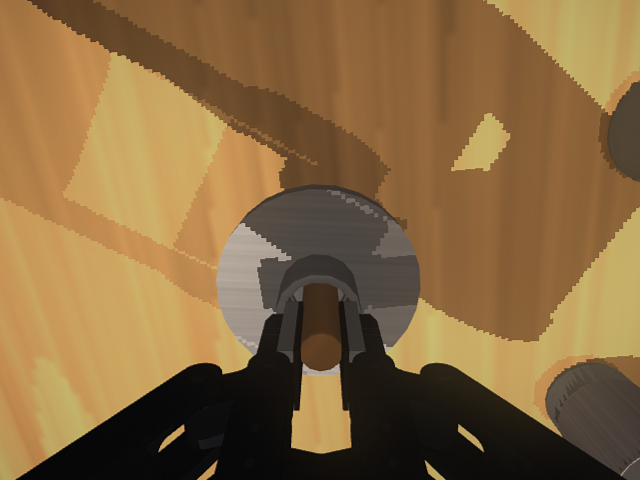

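View pics/s8c.png

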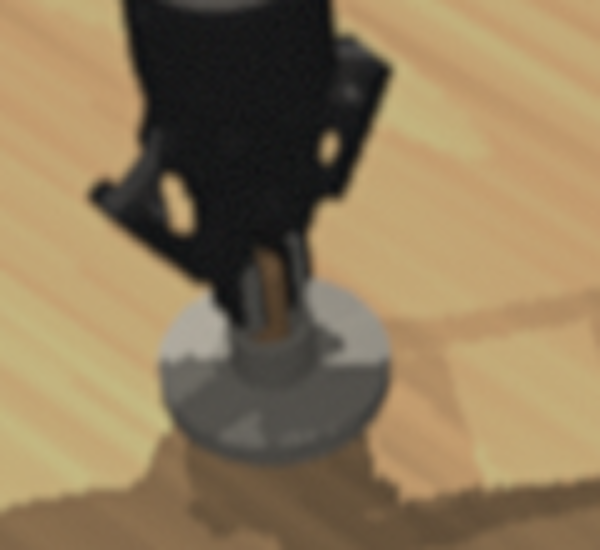

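Both lids are lifted, level (2.7 N ≈ 0.28 kg). Measure the held dowel's place in the tool.

Run:
```python
from h import *
crop(cv2.imread("pics/w8.png"),200,170,240,210,3.3,"pics/w8c.png")
s=manip.sense();c=cam("wrist");R=rot(s['eef_rot'])
d=ray("wrist",321,351,111.5,c); print(d, R.inv().apply(d-s['eef_pos']))
print("tcp proj",proj("wrist",s['eef_pos']+[0,0,13.4],c), s['eef_pos'])
# cap disc top ellipse: z=20+38=58 (disc upper face 12 below collar; z=20 on bench)
meas=np.array([217,185,420,375.])
from scipy.optimize import least_squares
def f(p,z=57.5):
    P=np.array([proj("wrist",[p[0]+48*np.cos(a),p[1]+48*np.sin(a),z],c) for a in np.linspace(0,2*np.pi,180)]);return np.r_[P.min(0),P.max(0)]-meas
r=least_squares(lambda p:f(p)[:3],d[:2]);print("cap",r.x,f(r.x))
```

```text
[ 508.30761523 -340.71824346  111.5       ] [-13.69169143   0.94636228  -2.1022536 ]
tcp proj [318.19033143 355.82766136] [ 507.13903525 -342.7045391    97.80815804]
cap [ 507.07187184 -341.67907446] [-1.4273182   0.2135083   1.42978439 -0.8007736 ]
```

View pics/w8c.png

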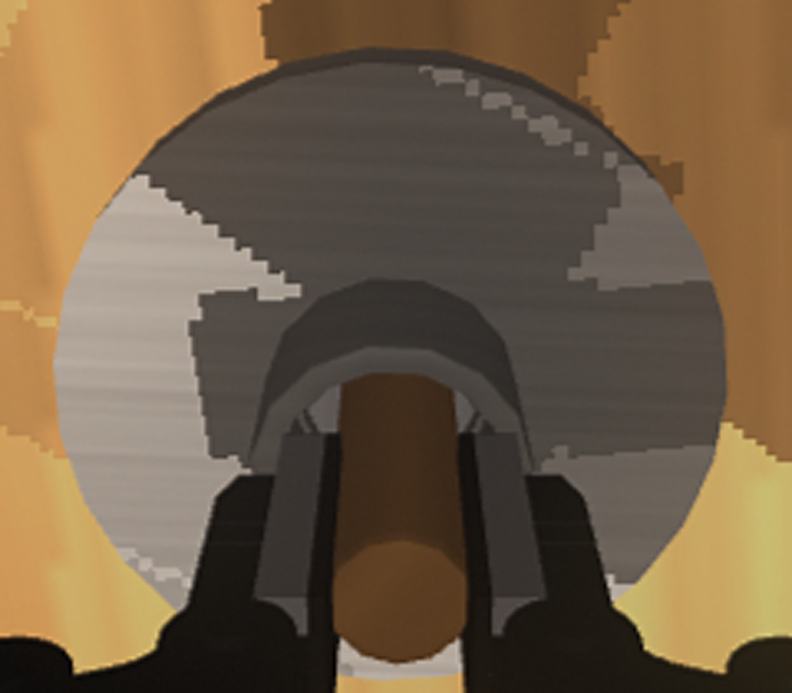

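Run:
```python
from h import *
plan([609.6,29.5,215],-5.92)
```

```text
pos [ 507.1 -342.7   97.8] d world [102.5 372.2 117.2]
turn(deg) in tool [-0.   -0.03  0.05]  shift in current tool [-117.1   63.4 -380.8]  shift in final tool [-117.2   63.5 -380.8]
```

Emit:
play_rows([
  [[-10,0,0],[0,0,0]],
  [[-20,0,0],[0,0,0]],
  [[-30,0,0],[0,0,0]],
  [[-30,0,0],[0,0,0]],
  [[-20,1,-8],[0,0,0]],
  [[-7,3,-16],[0,0,0]],
  [[0,4,-24],[0,0,0]],
  [[0,5,-30],[0,0,0]],
  [[0,5,-30],[0,0,0]],
  [[0,5,-30],[0,0,0]],
])

```text
t: 13.95
eef_pos: [544.3, -205.9, 214.6]
eef_rot: [-0.473, -0.525, -0.474, 0.525]
ft_force: [0.6, 0.7, -3.8]
finger_gap: 13.6
```

Emit:
play_rows([
  [[0,5,-30],[0,0,0]],
  [[0,5,-30],[0,0,0]],
  [[0,5,-30],[0,0,0]],
  [[0,5,-30],[0,0,0]],
  [[0,5,-30],[0,0,0]],
  [[0,5,-30],[0,0,0]],
  [[0,5,-30],[0,0,0]],
  [[0,3,-20],[0,0,0]],
  [[0,2,-12],[0,0,0]],
  [[0,0,0],[0,0,0]],
])

```text
t: 14.95
eef_pos: [609.1, 30.2, 214.7]
eef_rot: [-0.474, -0.525, -0.474, 0.525]
ft_force: [0.1, -0.4, -3.3]
finger_gap: 14.0
```

Emit:
play_rows([
  [[0,0,0],[0,0,0]],
  [[0,0,0],[0,0,0]],
  [[0,0,0],[0,0,0]],
])

```text
t: 15.25
eef_pos: [609.1, 27.6, 215.3]
eef_rot: [-0.473, -0.525, -0.473, 0.526]
ft_force: [-0.2, 0.8, -2.5]
finger_gap: 13.8
```

Run:
```python
from h import *
st(); plan([609.6,29.5,160],-5.92)
for n in("wrist","scene","top"): cv2.imwrite(f"pics/{n}9.png",eyes.camera(n))
crop(cv2.imread("pics/scene9.png"),310,160,160,160,4,"pics/s9c.png")
```

```text
t 15.25 p [609.1  27.6 215.3] yaw_y -5.99 x [-0. -0. -1.] gap 13.8 F [-0.2  0.8 -2.5] q [ 0.04  0.36  1.69 -0.    1.09  0.15]
pos [609.1  27.6 215.3] d world [  0.5   1.9 -55.3]
turn(deg) in tool [-0.07  0.01  0.01]  shift in current tool [55.3  0.3 -2. ]  shift in final tool [55.3  0.3 -2. ]
```

View pics/wrist9.png

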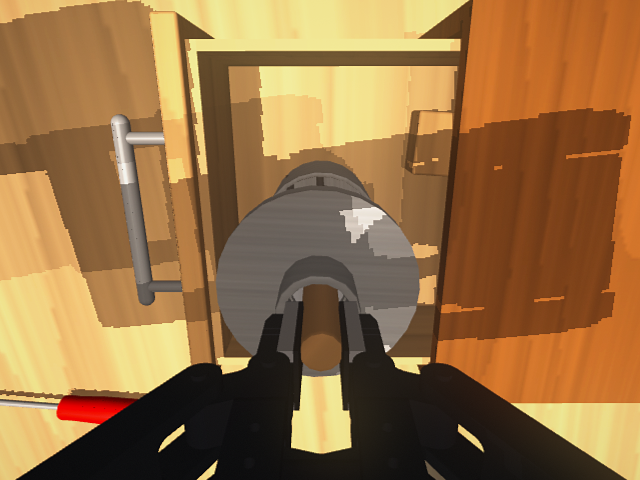

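View pics/s9c.png

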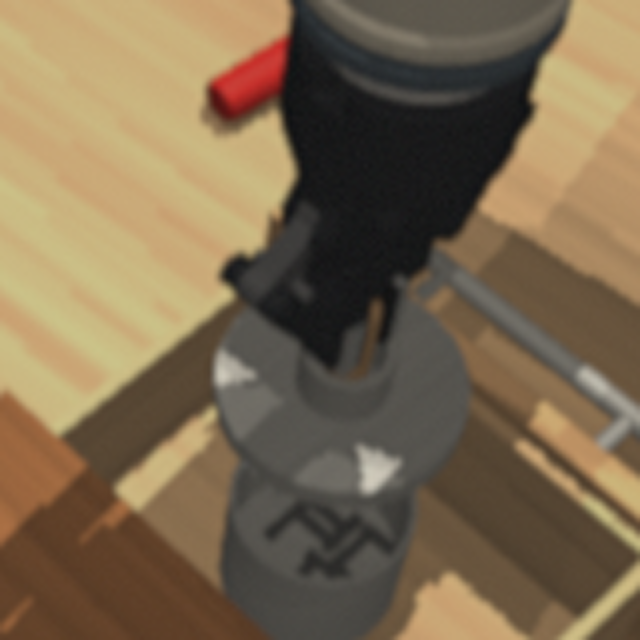

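The lids hang level over the tin. Lower until the plug's foot is just above the rim, then check alignment.

Emit:
play_rows([
  [[8,0.3,-2],[0,0,0]],
  [[12,0,0],[0,0,0]],
  [[12,0,0],[0,0,0]],
  [[12,0,0],[0,0,0]],
  [[8,0,0],[0,0,0]],
  [[5,0,0],[0,0,0]],
  [[0,0,0],[0,0,0]],
  [[0,0,0],[0,0,0]],
  [[0,0,0],[0,0,0]],
])

```text
t: 16.3
eef_pos: [610.3, 30.5, 158.8]
eef_rot: [0.474, 0.525, 0.473, -0.525]
ft_force: [-0.7, -0.6, -3.2]
finger_gap: 13.9
```

Run:
```python
from h import *
st(); plan([609.6,29.5,136.6],-5.92)
for n in("wrist","scene","top"): cv2.imwrite(f"pics/{n}10.png",eyes.camera(n))
crop(cv2.imread("pics/scene10.png"),330,200,120,120,5,"pics/s10c.png")
```

```text
t 16.3 p [610.3  30.5 158.8] yaw_y -5.92 x [ 0.001  0.    -1.   ] gap 13.9 F [-0.7 -0.6 -3.2] q [ 0.05  0.42  1.74 -0.    0.98  0.15]
pos [610.3  30.5 158.8] d world [ -0.7  -1.  -22.2]
turn(deg) in tool [ 0.   -0.01 -0.06]  shift in current tool [22.2 -0.6  1.1]  shift in final tool [22.2 -0.6  1.1]
```

View pics/wrist10.png

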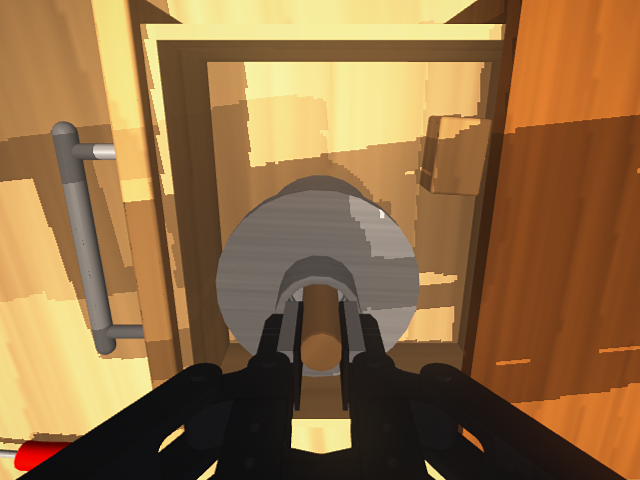

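View pics/s10c.png

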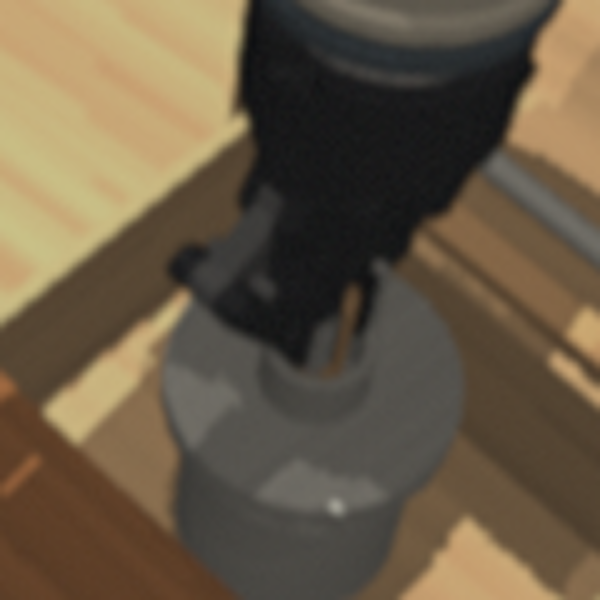

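Centred to within a millimetre or two in both views. Lowering slowly.

Emit:
play_rows([
  [[3,-0.6,1],[0,0,0]],
  [[3,0,0],[0,0,0]],
  [[3,0,0],[0,0,0]],
  [[3,0,0],[0,0,0]],
  [[2,0,0],[0,0,0]],
  [[2,0,0],[0,0,0]],
  [[0,0,0],[0,0,0]],
])

```text
t: 17.15
eef_pos: [609.0, 29.6, 141.9]
eef_rot: [-0.473, -0.525, -0.474, 0.525]
ft_force: [0.1, -0.9, -2.1]
finger_gap: 13.6
```

Emit:
play_rows([
  [[1,0,0],[0,0,0]],
  [[1,0,0],[0,0,0]],
  [[0,0,0],[0,0,0]],
  [[0,0,0],[0,0,0]],
])

```text
t: 17.55
eef_pos: [609.2, 29.6, 140.3]
eef_rot: [0.474, 0.525, 0.474, -0.525]
ft_force: [0.6, -0.9, -3.8]
finger_gap: 13.9
```

Emit:
play_rows([
  [[1,0,0],[0,0,0]],
  [[1,0,0],[0,0,0]],
  [[0,0,0],[0,0,0]],
  [[0,0,0],[0,0,0]],
])

```text
t: 17.95
eef_pos: [609.1, 29.6, 138.2]
eef_rot: [-0.473, -0.525, -0.474, 0.525]
ft_force: [-0.4, -0.1, -2.5]
finger_gap: 14.1
```

Emit:
play_rows([
  [[1,0,0],[0,0,0]],
  [[0,0,0],[0,0,0]],
  [[0,0,0],[0,0,0]],
])

```text
t: 18.25
eef_pos: [609.1, 29.6, 137.2]
eef_rot: [-0.473, -0.525, -0.474, 0.525]
ft_force: [0.2, 0.2, -2.6]
finger_gap: 14.3
```

Emit:
play_rows([
  [[1,0,0],[0,0,0]],
  [[0,0,0],[0,0,0]],
  [[0,0,0],[0,0,0]],
])

```text
t: 18.55
eef_pos: [609.5, 29.6, 136.6]
eef_rot: [0.474, 0.525, 0.473, -0.525]
ft_force: [-0.3, 0.0, 1.6]
finger_gap: 14.0
```

Emit:
play_rows([
  [[1,0,0],[0,0,0]],
  [[0,0,0],[0,0,0]],
  [[0,0,0],[0,0,0]],
  [[0,0,0],[0,0,0]],
])

```text
t: 18.95
eef_pos: [610.3, 29.5, 136.5]
eef_rot: [0.474, 0.526, 0.473, -0.524]
ft_force: [0.1, -0.4, 6.9]
finger_gap: 13.9
```

Run:
```python
from h import *
st()
cv2.imwrite("pics/s11.png",eyes.camera("scene"));crop(cv2.imread("pics/s11.png"),330,200,120,120,5,"pics/s11c.png")
```

```text
t 18.95 p [610.3  29.5 136.5] yaw_y -5.92 x [ 0.003 -0.    -1.   ] gap 13.9 F [ 0.1 -0.4  6.9] q [ 0.05  0.45  1.75 -0.    0.94  0.15]
```

View pics/s11c.png

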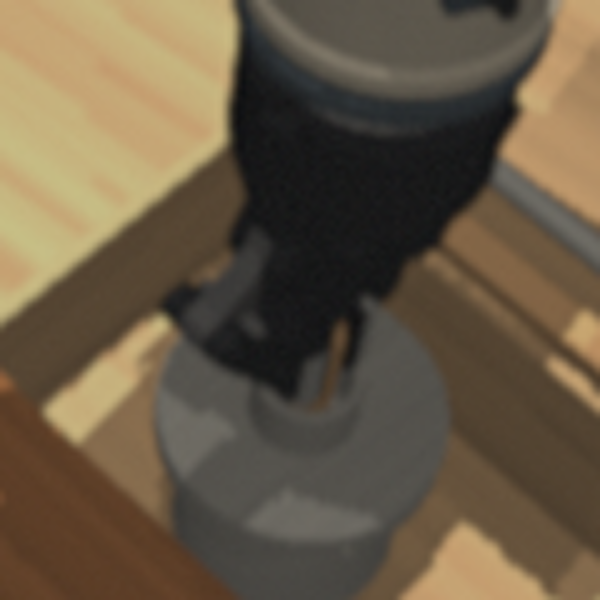

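Seated: firm stop (+9.5 N) exactly at the computed height. Relieve the push, release and wait.

Emit:
play_rows([
  [[-1.5,0,0],[0,0,0]],
  [[0,0,0],[0,0,0]],
  [[0,0,0],[0,0,0]],
])

```text
t: 19.3
eef_pos: [609.0, 29.6, 136.7]
eef_rot: [-0.473, -0.525, -0.474, 0.525]
ft_force: [-0.6, 0.8, 0.2]
finger_gap: 14.0
```

Emit:
play_rows([
  [[0,0,0],[0,0,0]],
  [[0,0,0],[0,0,0]],
  [[0,0,0],[0,0,0]],
  [[0,0,0],[0,0,0]],
  [[0,0,0],[0,0,0]],
  [[0,0,0],[0,0,0]],
  [[0,0,0],[0,0,0]],
  [[0,0,0],[0,0,0]],
], grip=0.75)

```text
t: 20.1
eef_pos: [609.2, 29.6, 136.8]
eef_rot: [0.473, 0.525, 0.473, -0.525]
ft_force: [-1.1, 1.3, -0.2]
finger_gap: 64.2
```

Run:
```python
from h import *
st(); c=cam("wrist")
cv2.imwrite("pics/w12.png",eyes.camera("wrist"));cv2.imwrite("pics/s12.png",eyes.camera("scene"));crop(cv2.imread("pics/s12.png"),330,200,120,120,5,"pics/s12c.png")
crop(cv2.imread("pics/w12.png"),200,170,240,210,3.3,"pics/w12c.png")
```

```text
t 20.1 p [609.2  29.6 136.8] yaw_y -5.92 x [ 0.  0. -1.] gap 64.2 F [-1.1  1.3 -0.2] q [0.05 0.45 1.75 0.   0.94 0.15]
```

View pics/w12.png

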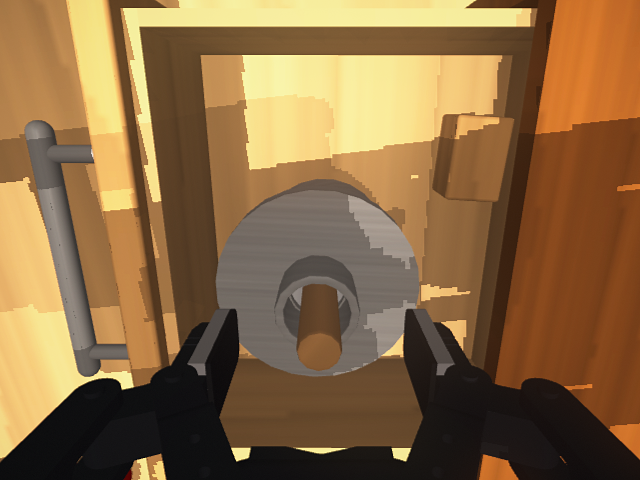

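View pics/s12c.png

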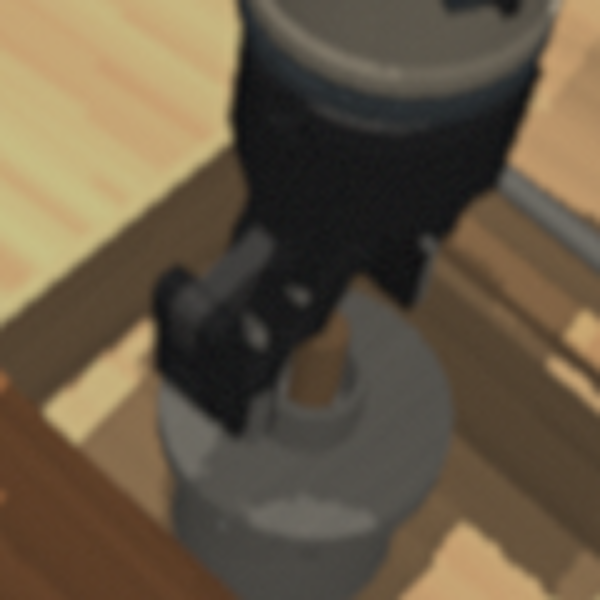

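View pics/w12c.png

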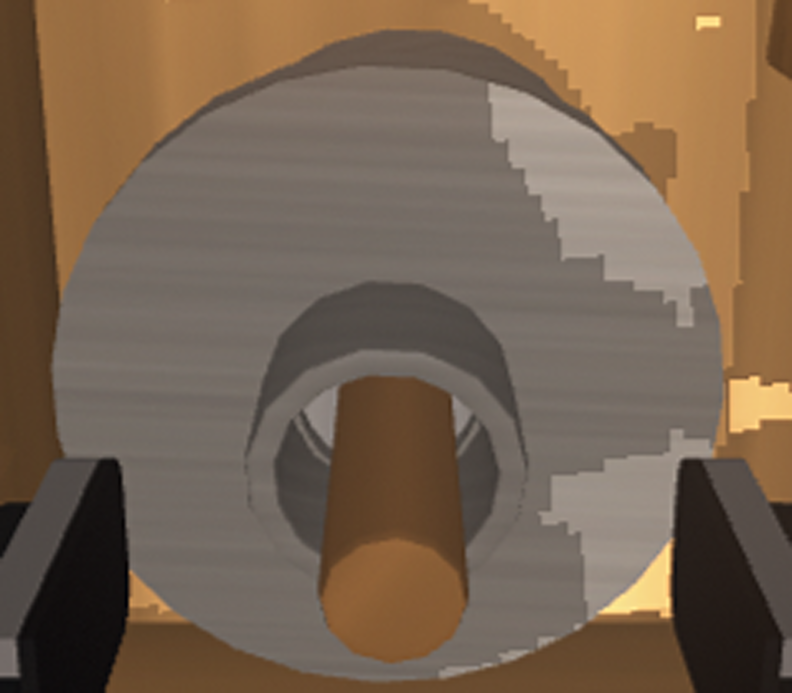

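The inner lid is seated, the cap nested on it and free, with the collar about 1.3 mm to the tool's -y. Lower to the collar with that shift.

Emit:
play_rows([
  [[4,-1.2,0],[0,0,0]],
  [[5,0,0],[0,0,0]],
  [[5,0,0],[0,0,0]],
  [[5,0,0],[0,0,0]],
  [[3,0,0],[0,0,0]],
  [[2,0,0],[0,0,0]],
  [[1,0,0],[0,0,0]],
  [[0,0,0],[0,0,0]],
  [[0,0,0],[0,0,0]],
])

```text
t: 21.1
eef_pos: [608.1, 29.7, 111.9]
eef_rot: [0.474, 0.525, 0.473, -0.525]
ft_force: [0.0, 0.7, 0.8]
finger_gap: 64.4
```

Run:
```python
from h import *
st(); c=cam("wrist")
cv2.imwrite("pics/w13.png",eyes.camera("wrist"));cv2.imwrite("pics/s13.png",eyes.camera("scene"));crop(cv2.imread("pics/s13.png"),330,200,120,120,5,"pics/s13c.png")
```

```text
t 21.1 p [608.1  29.7 111.9] yaw_y -5.92 x [ 0.  0. -1.] gap 64.4 F [0.  0.7 0.8] q [ 0.05  0.48  1.77 -0.    0.89  0.15]
```

View pics/w13.png

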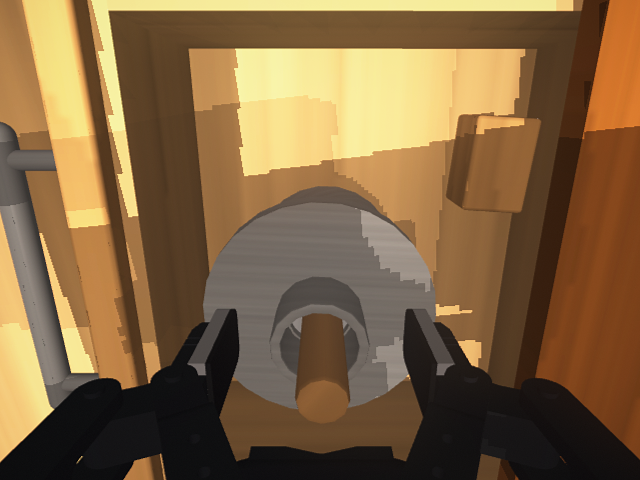

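View pics/s13c.png

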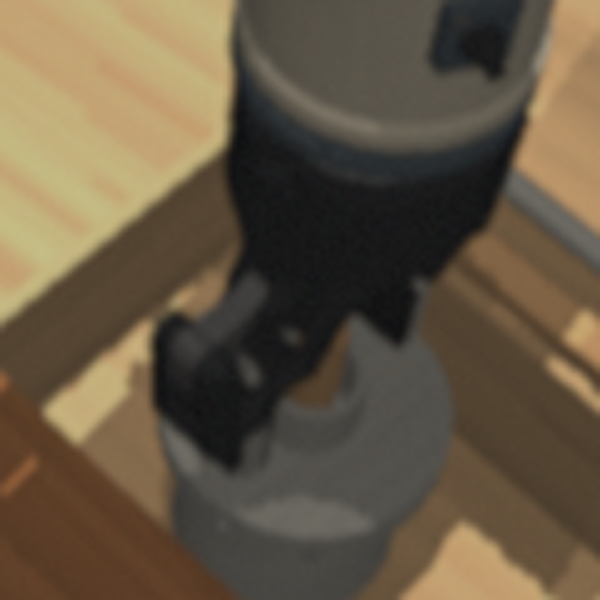

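Collar (320,340) is centred between the fingers, with no contact force. Close.

Emit:
play_rows([
  [[0,0,0],[0,0,0]],
  [[0,0,0],[0,0,0]],
  [[0,0,0],[0,0,0]],
  [[0,0,0],[0,0,0]],
  [[0,0,0],[0,0,0]],
  [[0,0,0],[0,0,0]],
], grip=0, grip_force=40)

```text
t: 21.8
eef_pos: [608.3, 29.7, 112.2]
eef_rot: [0.474, 0.525, 0.473, -0.525]
ft_force: [-0.2, 0.3, 5.7]
finger_gap: 33.7
```

Run:
```python
from h import *
st(); c=cam("wrist")
cv2.imwrite("pics/w14.png",eyes.camera("wrist"));st()
```

```text
t 21.8 p [608.3  29.7 112.2] yaw_y -5.92 x [ 0.001  0.    -1.   ] gap 33.7 F [-0.2  0.3  5.7] q [ 0.05  0.48  1.77 -0.    0.89  0.15]
t 21.85 p [608.2  29.7 112.1] yaw_y -5.92 x [ 0.001  0.    -1.   ] gap 33.5 F [ 0.3 -0.6  5.5] q [0.05 0.48 1.77 0.   0.89 0.15]
```

View pics/w14.png

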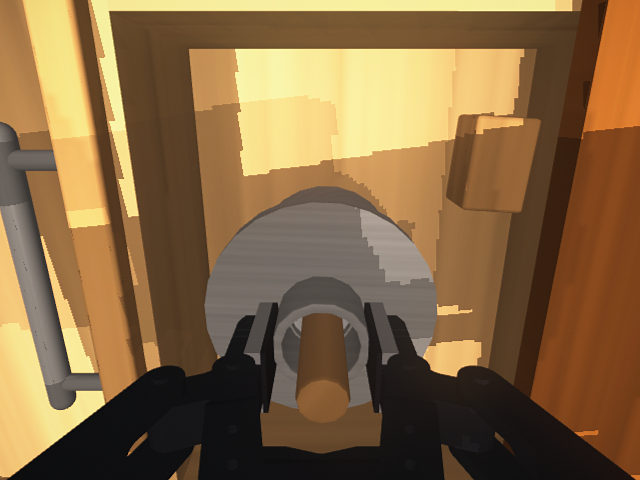

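Gripped on the collar, dowel free inside it. Lift straight up.

Emit:
play_rows([
  [[-2,0,0],[0,0,0]],
  [[-3,0,0],[0,0,0]],
  [[-4,0,0],[0,0,0]],
  [[-5,0,0],[0,0,0]],
  [[0,0,0],[0,0,0]],
  [[0,0,0],[0,0,0]],
])

```text
t: 22.45
eef_pos: [608.1, 29.7, 126.0]
eef_rot: [0.474, 0.525, 0.473, -0.525]
ft_force: [-0.2, -0.5, -1.4]
finger_gap: 34.2
```

Run:
```python
from h import *
st(); c=cam("wrist")
cv2.imwrite("pics/w15.png",eyes.camera("wrist"));cv2.imwrite("pics/s15.png",eyes.camera("scene"));crop(cv2.imread("pics/s15.png"),330,200,120,120,5,"pics/s15c.png")
```

```text
t 22.45 p [608.1  29.7 126. ] yaw_y -5.92 x [ 0.  0. -1.] gap 34.2 F [-0.2 -0.5 -1.4] q [0.05 0.46 1.76 0.   0.92 0.15]
```

View pics/w15.png

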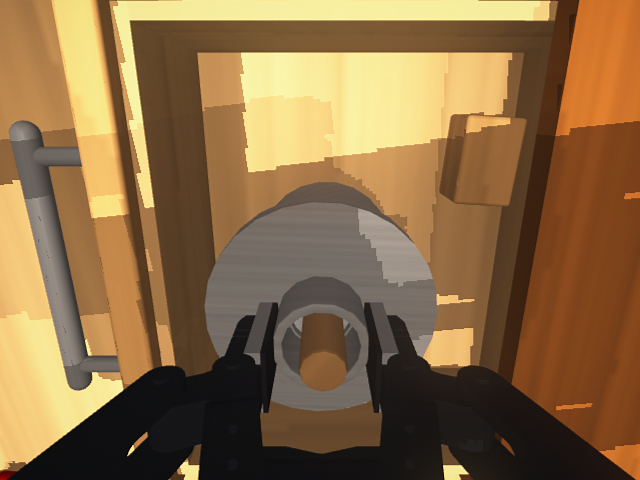

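View pics/s15c.png

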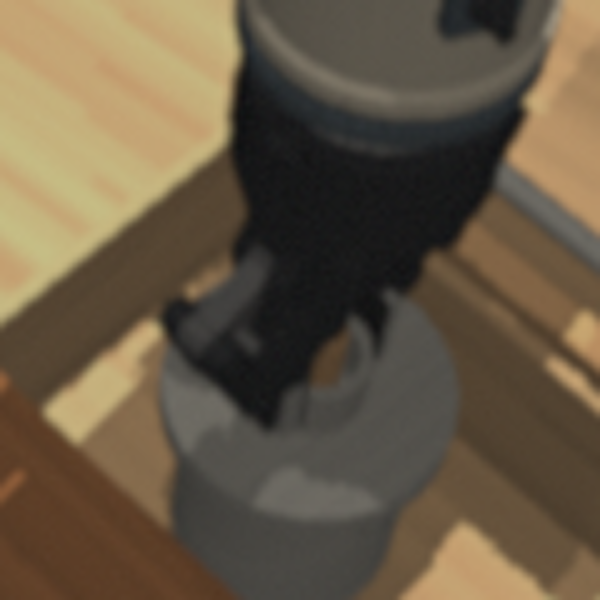

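The cap rises alone (1.4 N = its own weight) and the dowel stays down inside the collar. Continue up.

Emit:
play_rows([
  [[-5,0,0],[0,0,0]],
  [[-8,0,0],[0,0,0]],
  [[-10,0,0],[0,0,0]],
  [[-12,0,0],[0,0,0]],
  [[-15,0,0],[0,0,0]],
  [[-15,0,0],[0,0,0]],
  [[-15,0,0],[0,0,0]],
  [[-10,0,0],[0,0,0]],
  [[-6,0,0],[0,0,0]],
  [[0,0,0],[0,0,0]],
])

```text
t: 23.55
eef_pos: [608.4, 29.7, 222.8]
eef_rot: [0.474, 0.526, 0.473, -0.525]
ft_force: [0.5, -0.0, -1.2]
finger_gap: 34.1
```

Emit:
play_rows([
  [[0,0,0],[0,0,0]],
  [[0,0,0],[0,0,0]],
  [[0,0,0],[0,0,0]],
  [[0,0,0],[0,0,0]],
  [[0,0,0],[0,0,0]],
  [[0,0,0],[0,0,0]],
  [[0,0,0],[0,0,0]],
  [[0,0,0],[0,0,0]],
])

```text
t: 24.35
eef_pos: [607.9, 29.7, 221.8]
eef_rot: [-0.473, -0.525, -0.473, 0.525]
ft_force: [-0.4, 0.1, -0.5]
finger_gap: 33.3
```

Run:
```python
from h import *
st(); c=cam("wrist")
for n in("wrist","scene","top"): cv2.imwrite(f"pics/{n}16.png",eyes.camera(n))
crop(cv2.imread("pics/scene16.png"),310,140,160,180,4,"pics/s16c.png")
st()
```

```text
t 24.35 p [607.9  29.7 221.8] yaw_y -5.93 x [-0.  0. -1.] gap 33.3 F [-0.4  0.1 -0.5] q [0.05 0.35 1.69 0.   1.1  0.15]
t 24.5 p [608.   29.7 221.8] yaw_y -5.92 x [ 0.  0. -1.] gap 34.0 F [ 0.2  0.4 -1.1] q [0.05 0.35 1.69 0.   1.1  0.15]
```

View pics/wrist16.png

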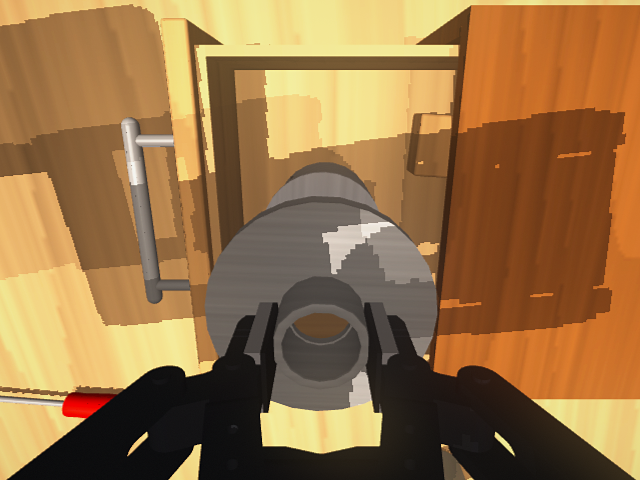

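View pics/s16c.png

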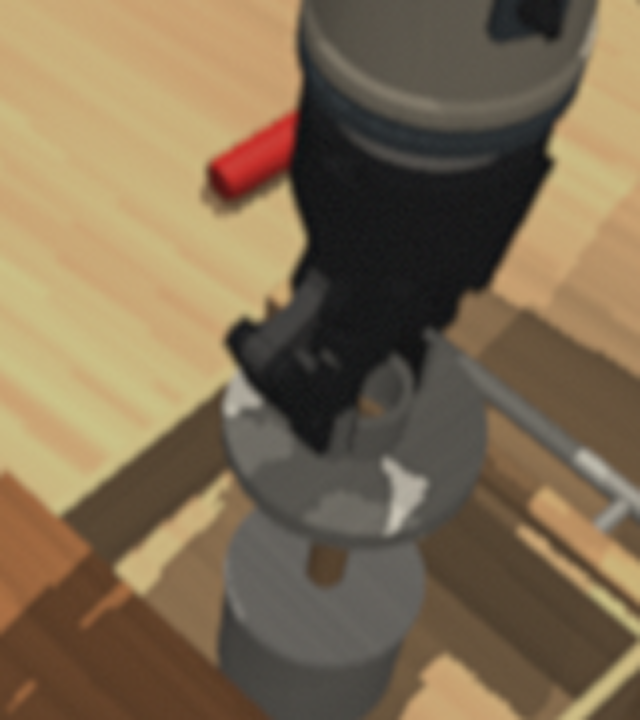

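View pics/top16.png

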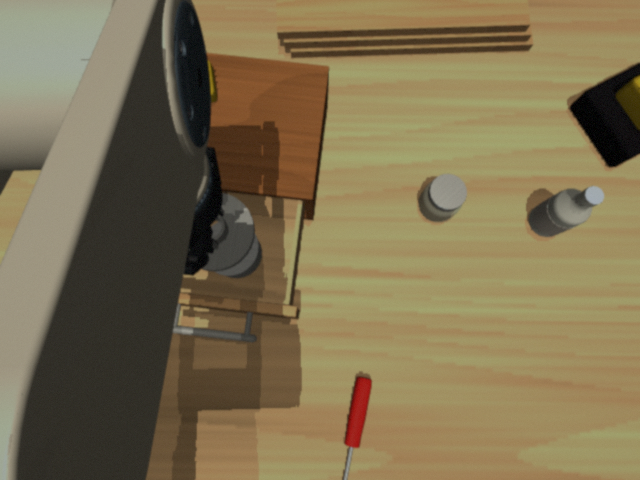

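The cap is held level well above the dowel. The inner lid lies flat on the tin, and the drawer is still open. Handing in.

Run:
```python
from h import *
print(manip.finish_job()); st()
```

```text
the job is handed in; nothing more can be done
None
the job is handed in; nothing more can be done
```

The whole sequence is done and handed in at 24.5 s; `finish_job` gave no verdict.

**What I did**
- **Drawer:** I pulled it until it hit its stop, where the force rose to about 20 N after about 141 mm of travel.
- **Lids onto the tin:** I lifted both by the dowel (about 2.7 N, their own weight) and lowered them until they met a firm stop at the height I had worked out. I then took off the pressure, opened the fingers and waited.
- **Cap:** I gripped it by the collar and lifted it straight up 110 mm.

**Last checks**
- **Inner lid:** it lies flat on the tin, with the dowel free.
- **Cap:** it hangs level and still in the fingers (gap about 34 mm, load about 1 N). By calculation, the collar's middle is about 80 mm above the dowel's.
- **Surroundings:** the drawer handle is where I left it. The jar, glue and driver look unmoved. The arm hid part of the final views, so I did not check the tape, spanner, mug or hammer separately.

**Disagreement:** before the lids went on, the cameras disagreed on where the tin was by up to 6 mm in x. I used the wrist camera, corrected by about 1 mm, and the lids seated cleanly.

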